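# Hang a ribbon spool on the sprung side hook of the bench stand

## Task

Hang the gold ribbon spool on the red hook of the stand: lift it by its steel loop, bring the loop sideways over the hook's upturned tip until its top bar is behind the tip, then lower it into the throat and press gently until it is fully home past the sprung ball. Feel your way, force nothing, leave the spool hanging upright on its own, and leave the other things standing where they are.

Things in the scene. Friction and masses are not known exactly. Their poses are not given: they have to be found in the camera images.
- loop_bar (a point): Middle of the top bar of the steel loop on the gold ribbon spool, 125 mm above the spool's underside. Axes: z up, y along the bar, x through the loop's window. Bar: round, 8 mm diameter. Grip the loop from above across its 44 mm width (along y), on the outer faces of its two legs, at about the height of the bar. Either face of the loop may go to the hook.
- spool: The gold spool, loose, about 0.14 kg, upright; origin at the centre of its underside, axes as loop_bar. 60 mm across, 75 mm tall. On top a flat rigid loop, 44 mm wide (y) over all, 8 mm thick (x): two legs 8 x 8 mm, from 75 to 131 mm high, the round bar between them. Window under the bar: 28 mm wide, 42 mm high.
- stand: Fixed stand: base plate 105 x 90 mm, round post of 20 mm diameter. Origin on the desk under the post axis, z up. The red hook near the top points along -x of this frame, centred on y = 0, 14 mm wide; the loop's bar must lie parallel to y. More than 25 N between the spool and the stand counts as forcing.
- stand_post (a point): Point on the post axis at the height of the throat floor (200 mm); axes as stand. THE HOOK IS ADJUSTABLE along its bar: the face of its back wall is clamped anywhere from x = -95 to x = -55 mm and no reading tells where: come in along +x with the bar about 6 mm clear above the tip and feel for the wall with the bar, then lower the bar close to the wall.
- throat_level (a point): Point 75 mm from the post axis along -x at the throat floor's height: mid-range, not the real place. Throat: slot 12 mm wide (x), open at the top. On its post side the back wall, 38 mm high above the floor; on its open side the upturned tip, 18 mm high and 10 mm thick. The arm under throat and tip is 10 mm deep.
- ball_level (a point): Point 75 mm from the post axis, 10 mm over the throat floor: height of the sprung steel ball (8 mm) that stands 5.5 mm out of the tip into the throat; it yields sideways at 4 N plus 0.5 N/mm. A loop left to its weight stays on the ball (bar centre 12 to 14 mm over the floor); 4 to 10 N down takes it past the ball onto the floor (bar centre 4 mm over it).
- jar_mid (a point): Bystander: jar of pink-and-purple confetti with a white lid, loose, 63 mm across, 92 mm tall; point at its centre, half-way up. May trade places with the teal spool.
- teal_spool_mid (a point): Bystander: spool of teal ribbon, loose, 44 mm across, 90 mm tall, no loop; point at its centre, half-way up. May trade places with the jar.
- tape_measure_mid (a point): Bystander: yellow pocket tape measure, loose, 66 x 66 x 32 mm; point at its centre, half-way up.
Things that resemble listed ones, but are neither listed nor needed, are in the scene too. Of the things that look like the stand, the larger one is meant.

How it is judged:
By the outcome, as a careful person would: the job done as asked, in the order asked, and still so for the second after the job is handed in, with the robot touching nothing.
It also fails if it takes over 58 s, if anything falls off the work surface, if the arm or the gripper's body presses on something with over 40 N, if the wrist force passes 120 N, or if a joint passes its speed limit or range.

## Robot

A 6-joint arm with a two-finger parallel gripper is mounted at the origin on a cart in front of the work surface, level with it; the furniture and walls round the work are solid. World frame = base frame: x ahead of the robot, y to its left, z up, the work surface at z = 0. Lengths are in m, angles in rad, forces in N, time in s.
With the tool pointing down it reaches from about 0.325 to 0.775 m from the base axis. Payload 9.3 kg.
Tool frame: the origin (TCP) lies at the very end of the fingers, on their centre line; the grasp point (between the pads) lies 19 mm behind it; z points along the fingers, y is the line along which they close (so a half turn about z gives the same grasp; the last joint's range is limited). The gripper opens to 85 mm and grips with 20 to 120 N. Pads are 22 mm wide; open, the fingers measure 114 mm over their backs; the gripper's body (76 mm by 85 mm) begins 54 mm behind the grasp point. The pads swing forward as they close: fully open they stand 13 mm farther back than shut.
Start: joints at [0.976, 0.259, 0.021, 1.334, 0, 1.418], TCP at [0.235, 0.497, 0.231] pointing down, gripper open.
Joint ranges: [-3.04, 3.04], [-0.91, 1.82], [-1.04, 1.36], [-1.92, 1.95], [-1.52, 1.45], [-3.14, 3.14]. Speed limits (rad/s): [2.22, 2.22, 2.79, 3.14, 3.14, 3.14].

## Interface

Orientations are given as a unit quaternion [x, y, z, w].
In Python, from plant import r gives the robot as it stands.
- The arm moves only by the tool servo_tool, never from a script. Its argument "motion" is a list of rows, each an object with "dp": the shift along the tool's x, y, z in m, a list of three; "rotation": the turn, a rotation vector about the tool's x, y, z in degrees, a list of three; "hand": the closure, from 0 (fully open) to 1 (shut). A call has exactly 10 rows; each row shifts and turns the commanded pose from where the row before left it, along the tool's axes as they then stand; what a row does not reach is not made up. A row lasts 1/8 s, in which the tool goes at most 62.5 mm and 10.7 degrees, less where a joint would pass 70% of its speed; a pose out of reach is approached as far as the arm can. A call is refused whole if a number of a shift passes 0.0625 or a number of a turn 10.7, either way. A call with a gripper value outside its range is refused whole. The fingers move at their own pace and stop on an object; "squeeze" is the grip in N (left out, the last holds). Time passes only in rows, so rows that do not move let the fingers close, or fill a call up. It gives the time, the measured TCP pose, the force, the opening and the grip force at its end, in the units of the state.
- r.observe(): the state, without advancing time (a new reading comes with each control period).
- r.get_image(name): name is "scene" or "top" or "wrist"; returns a dict with "color" (480x640x3 uint8, red, green, blue), "camera_matrix" (3x3 intrinsics, pixels), "R" (3x3) and "t" (3): a world point X has camera coordinates R X + t; the wrist camera has in their place "tool_from_camera" (4x4, takes a point from camera to tool coordinates, whose origin is the TCP and whose axes are the flange's). Camera axes: x right, y down, z forward; pixel columns grow to the right and rows downward; lengths in m; the calibration is good to about 2 mm. A picture is of the moment at which its call begins: read the wrist's pose just before it. There is no depth.
- r.finish_job(): hands the job in; it is judged then, once.
Trained networks look in the newest picture that a camera, given by its name, has taken for a name from the list of things; names that differ only in an ending like _2 or _b are one class to them, and where a whole thing is asked for, a point or a joint stands for the part that bears it (a point fixed in the world has none). Each returns a list of dicts, best first, with "score" (0 to 1); they miss things now and then, are a little off and sometimes report something else, mostly with a low value. They report only what shows in the picture. A call takes as long as a camera call. They do not tell look-alikes from the thing itself.
- r.boxes_of(label, camera): "extent" ([left, top, width, height] as shares, 0 to 1, of the picture: columns of its width, rows of its height, round what is visible of it).
The state is a dict: "time_s": time; "qpos": joint angles; "joint_vel": joint speeds; "tau": joint torques, N m; "position": TCP position; "orientation": TCP orientation; "ft_force": force on the tool from outside, world axes, zero at the start; "ft_torque": the same for the moment, N m; "grip_width": finger opening in m; "grasp_force": force on a finger pad.
Only numpy, scipy, OpenCV 4.12 (cv2) and the standard library are available. Lean on these libraries where they do the work, as an engineer would, in place of code of your own. Each camera call takes 0.05 s, during which the arm holds its last target. There are 200 camera calls.

## Working session

There is one attempt and no reset: what is moved stays moved. The work goes in short steps, Python scripts to look and compute and a tool call to move; the robot and the scene stay as the last step left them, time stands still between calls to the robot, and variables do not carry over. Pictures are saved under pics/ and viewed, at most 12 in all, crops included, and the job is handed in when it is done.

Besides the shell and the picture viewer there is one more tool, called after "Call:" as a command line: name --argument value ..., lists and objects as JSON in quotes. servo_tool: Moves the arm, as the interface text tells. Its arguments: {"type":"object","properties":{"motion":{"type":"array","items":{"type":"object","properties":{"dp":{"type":"array","items":{"type":"number"}},"rotation":{"type":"array","items":{"type":"number"}},"hand":{"type":"number"}}}},"squeeze":{"type":"number"}},"required":["motion"]}

```bash
mkdir -p pics
cat > h.py <<'E'
import numpy as np,cv2
from plant import r
def snap(n,f):
    s=r.observe(); im=r.get_image(n); cv2.imwrite(f'pics/{f}.png',im['color'][...,::-1]); np.save(f'pics/{f}.npy',dict(K=im['camera_matrix'],R=im.get('R'),t=im.get('t'),T=im.get('tool_from_camera'),p=s['position'],q=s['orientation']),allow_pickle=True); return im,s
def ray(f,u,v):
    from scipy.spatial.transform import Rotation as Ro
    d=np.load(f'pics/{f}.npy',allow_pickle=True).item(); c=np.linalg.inv(d['K'])@[u,v,1]
    if d['T'] is None: R=np.array(d['R']); return -R.T@np.array(d['t']),R.T@c
    T=np.array(d['T']); Rw=Ro.from_quat(d['q']).as_matrix()
    return np.array(d['p'])+Rw@T[:3,3],Rw@T[:3,:3]@c
def atz(f,u,v,z):
    o,d=ray(f,u,v); return o+d*(z-o[2])/d[2]
def proj(f,X):
    from scipy.spatial.transform import Rotation as Ro
    d=np.load(f'pics/{f}.npy',allow_pickle=True).item()
    if d['T'] is None: c=np.array(d['R'])@X+d['t']
    else:
        T=np.array(d['T']); Rw=Ro.from_quat(d['q']).as_matrix()
        c=T[:3,:3].T@(Rw.T@(np.array(X)-d['p'])-T[:3,3])
    p=d['K']@c; return p[:2]/p[2]
E
python3 - <<'E'
from h import *
s=r.observe();print({k:np.round(v,3) for k,v in s.items()})
for n in('scene','top'):
    im,_=snap(n,n+'0')
    print(n,np.round(-im['R'].T@im['t'],3))
    for l in('loop_bar','spool','stand','jar_mid','teal_spool_mid','tape_measure_mid'):
        for b in r.boxes_of(l,n)[:3]:
            e=np.array(b['extent'])*[640,480,640,480];print(l,round(b['score'],2),np.round(e))
E
```

```text
{'time_s': np.float64(0.0), 'qpos': array([0.976, 0.259, 0.021, 1.334, 0.   , 1.418]), 'joint_vel': array([ 0.   ,  0.   ,  0.   , -0.001,  0.001,  0.003]), 'tau': array([ 2.0000e-03, -5.5565e+01,  3.4453e+01,  1.4000e-02, -0.0000e+00,
       -0.0000e+00]), 'position': array([0.235, 0.497, 0.231]), 'orientation': array([ 0.219,  0.976, -0.001, -0.   ]), 'ft_force': array([-0.045,  0.001,  0.229]), 'ft_torque': array([-0.   ,  0.054,  0.083]), 'grasp_force': np.float64(0.0), 'grip_width': np.float64(0.086)}
scene [1.182 0.785 0.534]
loop_bar 0.5 [198. 185.  87. 189.]
stand 0.78 [200. 197.  52. 107.]
stand 0.73 [200. 185.  87. 186.]
stand 0.33 [283. 215.  25.  53.]
jar_mid 0.92 [288. 312.  46.  14.]
teal_spool_mid 0.84 [280. 217.  29.  52.]
tape_measure_mid 0.68 [332. 250.  40.  36.]
top [0.425 0.329 1.006]
loop_bar 0.56 [261. 226.  26.  27.]
spool 0.61 [256. 227.  32.  27.]
stand 0.83 [374. 228.  31.  30.]
stand 0.69 [303. 163.  49.  56.]
jar_mid 0.84 [260. 166.  29.  35.]
teal_spool_mid 0.61 [358. 295.  24.  19.]
tape_measure_mid 0.84 [300. 297.  39.  29.]
tape_measure_mid 0.46 [257. 224.  31.  31.]
```

View pics/scene0.png

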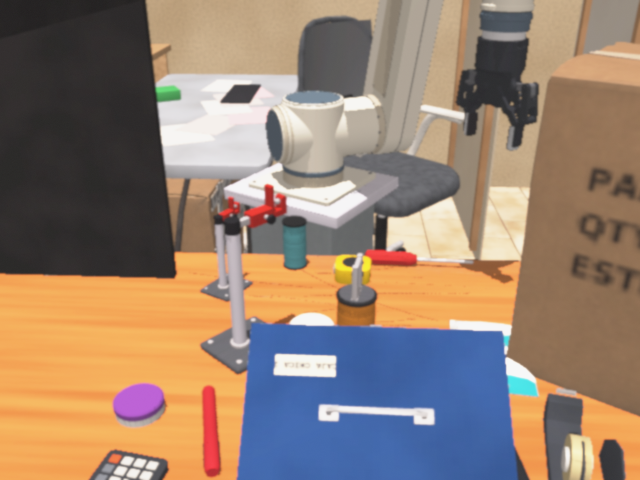

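View pics/top0.png

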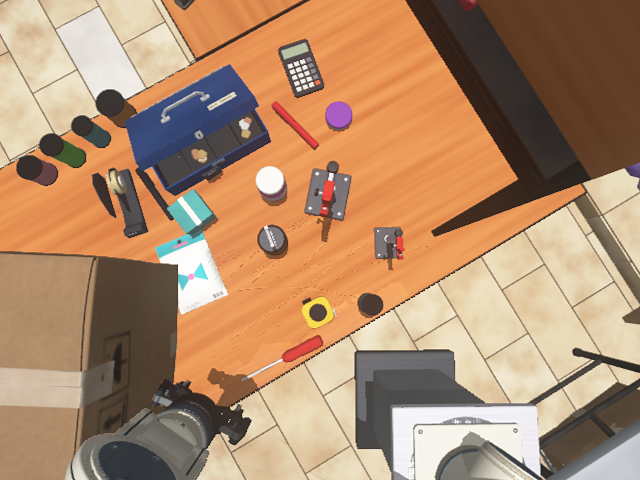

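The scene view shows the stand with its red hook at about (240,215), the gold spool at (357,305) and the smaller look-alike stand behind. In the top view, the spool is at (272,238), the big stand at (328,192), the jar at (271,182), the tape at (318,312) and the teal spool at (370,304).

Run:
```python
from h import *
a=cv2.imread('pics/top0.png')[150:270,245:365]; b=cv2.imread('pics/scene0.png')[180:340,200:390]
a=cv2.resize(a,(600,600),interpolation=cv2.INTER_CUBIC);
cv2.imwrite('pics/ca.png',a)
cv2.imwrite('pics/cb.png',cv2.resize(b,None,fx=3.6,fy=3.6,interpolation=cv2.INTER_CUBIC))
for n,u,v,z in [('spool top',272,238,.075),('jar',271,178,.092),('teal',371,303,.09),('tape',318,312,.032),('posttop',333,168,.24),('basecentre',328,193,.005),('box',178,265,.3)]:print(n,np.round(atz('top0',u,v,z),3))
print(atz('top0',320,240,0),atz('top0',420,240,0),atz('top0',320,340,0))
```

```text
spool top [0.516 0.413 0.075]
jar [0.638 0.413 0.092]
teal [0.381 0.211 0.09 ]
tape [0.36  0.318 0.032]
posttop [0.621 0.292 0.24 ]
basecentre [0.624 0.293 0.005]
box [0.453 0.539 0.3  ]
[0.51773509 0.31180068 0.        ] [0.51610335 0.08633753 0.        ] [0.29659661 0.31373038 0.        ]
```

View pics/ca.png

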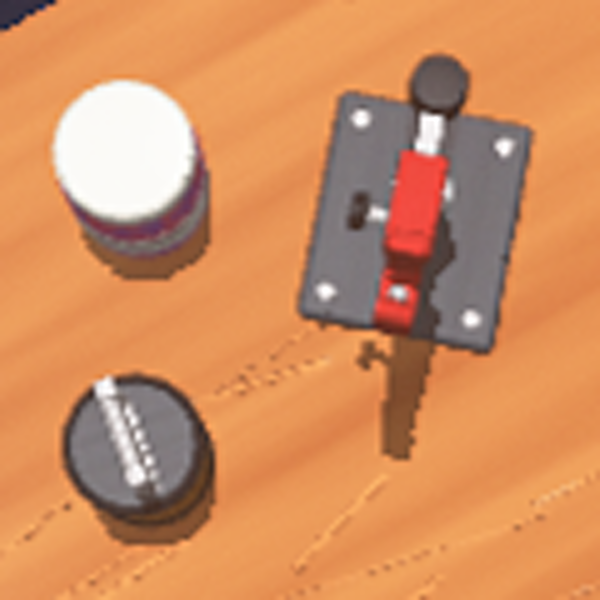

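View pics/cb.png

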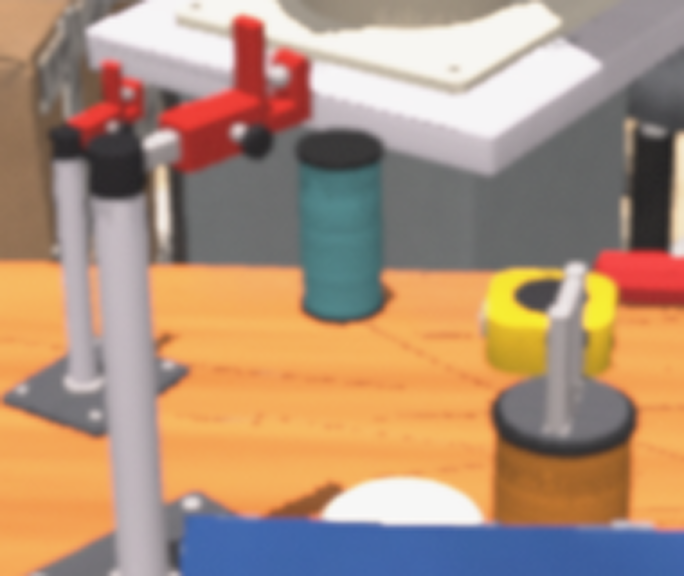

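The crops show the hook pointing toward the robot (stand yaw about -10°). The loop bar runs from (105,385) to (145,490) in the crop, at about 21° in world. The space over the spool is clear, so I'll rotate in place and go above it.

Call:
servo_tool --motion '[{"rotation": [0, 0, 8.8]}, {"rotation": [0, 0, 8.8]}, {"rotation": [0, 0, 8.8]}, {"rotation": [0, 0, 8.8]}, {"rotation": [0, 0, 8.8]}, {"dp": [-0.035, 0.045, 0]}, {"dp": [-0.035, 0.045, 0]}, {"dp": [-0.035, 0.045, 0]}, {"dp": [-0.035, 0.045, 0]}, {"dp": [-0.035, 0.045, 0]}]'

```text
invalid input at $.motion[0]: expected keys dp, rotation, hand
```

Run:
```python
from h import *
im,s=snap('wrist','w1');print(s['time_s'],s['position'],s['orientation'],s['ft_force'],im['tool_from_camera'])
for l in('loop_bar','spool','stand'):
    for b in r.boxes_of(l,'wrist')[:3]:
        e=np.array(b['extent'])*[640,480,640,480];print(l,round(b['score'],2),np.round(e))
def tri(u1,u2):
    o1,d1=ray('top0',*u1);o2,d2=ray('scene0',*u2)
    x=np.linalg.lstsq(np.c_[d1,-d2],o2-o1,rcond=None)[0];a=o1+d1*x[0];b=o2+d2*x[1];return np.round((a+b)/2,4),np.round(np.linalg.norm(a-b),4)
A=lambda u,v:(245+u/5,150+v/5); B=lambda u,v:(200+u/3.6,180+v/3.6)
print('cap',tri(A(440,85),B(117,140)))
c=[atz('top0',*A(*p),.008) for p in [(340,92),(532,128),(493,352),(300,315)]]
print(np.round(c,4)); 
e=(c[0]-c[3]+c[1]-c[2])/2; print('yaw',np.degrees(np.arctan2(e[1],e[0])),np.linalg.norm(e))
print('tip',atz('top0',*A(397,303),.218),'wallfronttop',atz('top0',*A(404,232),.238))
p,q=atz('top0',*A(105,385),.129),atz('top0',*A(142,487),.129);print('bar',p,q,np.degrees(np.arctan2(*(p-q)[[1,0]])),np.linalg.norm(p-q))
```

```text
0.7 [0.23518304 0.49715887 0.23128464] [ 2.19128049e-01  9.75696109e-01 -1.31518363e-05  5.76770990e-06] [ 0.61226338 -0.11730431  0.70272435] [[-4.88402214e-04 -9.45178562e-01 -3.26553591e-01  8.57825449e-02]
 [ 9.99999851e-01 -5.41841494e-04  7.26827801e-05 -6.56180071e-04]
 [-2.45638491e-04 -3.26553507e-01  9.45178685e-01 -1.42310151e-01]
 [ 0.00000000e+00  0.00000000e+00  0.00000000e+00  1.00000000e+00]]
loop_bar 0.96 [336. 419.  57.  39.]
spool 0.78 [336. 422.  54.  37.]
spool 0.44 [196. 339.  65.  71.]
cap (array([0.6309, 0.2909, 0.2078]), np.float64(0.0008))
[[0.6797 0.3263 0.008 ]
 [0.6627 0.2397 0.008 ]
 [0.5607 0.2587 0.008 ]
 [0.578  0.345  0.008 ]]
yaw -10.482303365577506 0.1035607127624256
tip [0.54988613 0.30725064 0.218     ] wallfronttop [0.57153279 0.30513677 0.238     ]
bar [0.53221219 0.41961344 0.129     ] [0.49200978 0.40510805 0.129     ] 19.839905028550685 0.04273920644383621
```

View pics/w1.png

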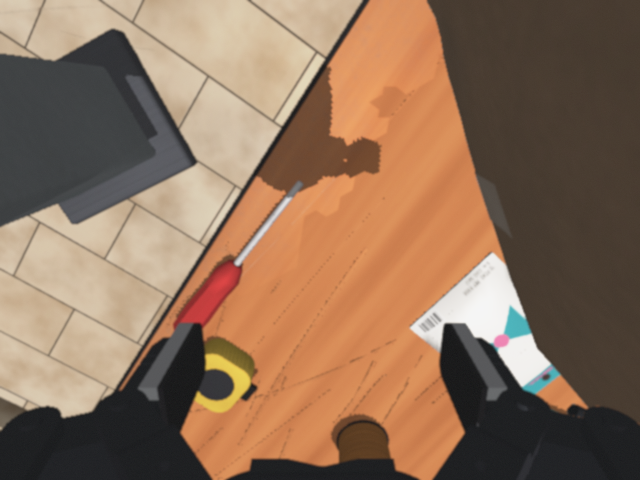

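The move was refused because every row needs all three keys, so the picture shows the start pose with the spool only just visible at (362,440). I'm resending the move.

Call:
servo_tool --motion '[{"dp": [0, 0, 0], "rotation": [0, 0, 9], "hand": 0}, {"dp": [0, 0, 0], "rotation": [0, 0, 9], "hand": 0}, {"dp": [0, 0, 0], "rotation": [0, 0, 9], "hand": 0}, {"dp": [0, 0, 0], "rotation": [0, 0, 9], "hand": 0}, {"dp": [0, 0, 0], "rotation": [0, 0, 9], "hand": 0}, {"dp": [-0.035, 0.045, 0], "rotation": [0, 0, 0], "hand": 0}, {"dp": [-0.035, 0.045, 0], "rotation": [0, 0, 0], "hand": 0}, {"dp": [-0.035, 0.045, 0], "rotation": [0, 0, 0], "hand": 0}, {"dp": [-0.02, 0.045, 0], "rotation": [0, 0, 0], "hand": 0}, {"dp": [0, 0.045, 0], "rotation": [0, 0, 0], "hand": 0}]'

```text
time_s: 2.15
position: [0.4913, 0.4541, 0.2317]
orientation: [0.577, 0.817, 0.0, 0.0]
ft_force: [-0.5, 0.6, 0.6]
grip_width: 0.0854
grasp_force: 0.0
```

Run:
```python
from h import *
im,s=snap('wrist','w2');print(s['time_s'],s['position'],s['orientation'],s['ft_force'])
for l in('loop_bar','spool','stand'):
    for b in r.boxes_of(l,'wrist')[:3]:
        e=np.array(b['extent'])*[640,480,640,480];print(l,round(b['score'],2),np.round(e))
```

```text
2.15 [0.49133497 0.45411482 0.2316805 ] [5.76671114e-01 8.16976340e-01 2.31650360e-04 1.81993551e-04] [-0.48716508  0.57129786  0.63629296]
loop_bar 0.57 [293. 208.  80.  99.]
spool 0.57 [293. 207.  77. 100.]
stand 0.84 [328. 317. 114. 161.]
stand 0.58 [217. 411.  73.  53.]
```

View pics/w2.png

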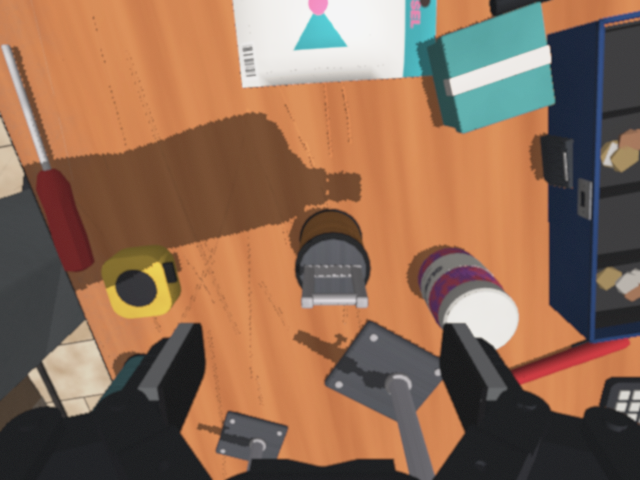

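The wrist view shows the loop bar level with the closing axis, from (303,300) to (368,300). The post foot is at (398,382).

Run:
```python
from h import *
p,q=atz('w2',303,300,.128),atz('w2',368,300,.128);m=(p+q)/2
print(p,q,np.linalg.norm(p-q),np.degrees(np.arctan2(*(q-p)[[1,0]])),m)
print('postfoot',atz('w2',399,385,.008), 'footprint',atz('w2',333,262,.075))
c=[atz('w2',*x,.008) for x in [(370,321),(326,381),(396,417)]];print(np.round(c,4))
s=r.observe();from scipy.spatial.transform import Rotation as Ro
R=Ro.from_quat(s['orientation']).as_matrix();print('toolshift',R.T@(m-s['position']))
```

```text
[0.49212277 0.40982773 0.128     ] [0.53253143 0.42416646 0.128     ] 0.04287724972335218 19.536871027990607 [0.5123271  0.41699709 0.128     ]
postfoot [0.63513314 0.28833755 0.008     ] footprint [0.51013331 0.42203975 0.075     ]
[[0.5777 0.3497 0.008 ]
 [0.5605 0.2672 0.008 ]
 [0.6485 0.2484 0.008 ]]
toolshift [-0.04346016  0.00872175  0.10220729]
```

Call:
servo_tool --motion '[{"dp": [-0.02, 0.004, 0], "rotation": [0, 0, 0], "hand": 0}, {"dp": [-0.021, 0.004, 0], "rotation": [0, 0, 0], "hand": 0}, {"dp": [0, 0, 0.03], "rotation": [0, 0, 0], "hand": 0}, {"dp": [0, 0, 0.03], "rotation": [0, 0, 0], "hand": 0}, {"dp": [0, 0, 0.012], "rotation": [0, 0, 0], "hand": 0}, {"dp": [0, 0, 0], "rotation": [0, 0, 0], "hand": 0}, {"dp": [0, 0, 0], "rotation": [0, 0, 0], "hand": 0}, {"dp": [0, 0, 0], "rotation": [0, 0, 0], "hand": 0}, {"dp": [0, 0, 0], "rotation": [0, 0, 0], "hand": 0}, {"dp": [0, 0, 0], "rotation": [0, 0, 0], "hand": 0}]'

```text
time_s: 3.6
position: [0.5105, 0.4195, 0.1595]
orientation: [0.576, 0.818, 0.0, 0.0]
ft_force: [0.4, 0.4, 0.6]
grip_width: 0.0857
grasp_force: 0.0
```

Run:
```python
from h import *
im,s=snap('wrist','w3');print(s['time_s'],s['position'],s['orientation'],s['ft_force'])
print('pred',proj('w3',[.4921,.4080,.128]),proj('w3',[.5325,.4215,.128]))
```

```text
3.6 [0.51048777 0.41946689 0.15949151] [5.75754387e-01 8.17622690e-01 1.31814149e-04 6.83411854e-05] [0.38439935 0.39152792 0.64329417]
pred [279.83017593 299.74763816] [371.15267022 301.45958754]
```

View pics/w3.png

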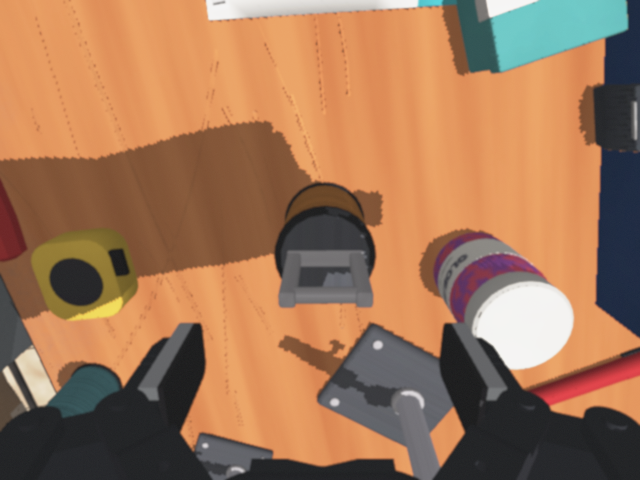

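The wrist view has the leg tops centred at about (325.5,297). The jar is clear of the right finger.

Run:
```python
from h import *
from scipy.spatial.transform import Rotation as Ro
s=r.observe();R=Ro.from_quat(s['orientation']).as_matrix()
for z in(.128,.131):
  m=atz('w3',325.5,297,z);print(m,R.T@(m-s['position']))
print(atz('w3',372,297,.131)-atz('w3',279,297,.131))
# pad location: project points at tool y=+-.043, grasp point
for y in(-.043,.043):print(proj('w3',s['position']+R@[0,y,-.03]))
print(atz('w3',410,402,.008))
```

```text
[0.51165633 0.41650247 0.128     ] [-0.00317059  0.00010065  0.03141326]
[0.51111949 0.41792607 0.131     ] [-1.64916629e-03  7.54299876e-05  2.84133515e-02]
[0.04000382 0.01430291 0.        ]
[193.31875671 375.07834315]
[459.91200906 375.06202542]
[0.63617165 0.28924862 0.008     ]
```

Call:
servo_tool --motion '[{"dp": [-0.002, 0, 0.025], "rotation": [0, 0, 0], "hand": 0}, {"dp": [0, 0, 0.025], "rotation": [0, 0, 0], "hand": 0}, {"dp": [0, 0, 0.006], "rotation": [0, 0, 0], "hand": 0}, {"dp": [0, 0, 0], "rotation": [0, 0, 0], "hand": 0.2}, {"dp": [0, 0, 0], "rotation": [0, 0, 0], "hand": 0.3}, {"dp": [0, 0, 0], "rotation": [0, 0, 0], "hand": 0.4}, {"dp": [0, 0, 0], "rotation": [0, 0, 0], "hand": 0.5}, {"dp": [0, 0, 0], "rotation": [0, 0, 0], "hand": 0.6}, {"dp": [0, 0, 0], "rotation": [0, 0, 0], "hand": 0.7}, {"dp": [0, 0, 0], "rotation": [0, 0, 0], "hand": 0.8}]' --squeeze 40

```text
time_s: 4.9
position: [0.5116, 0.4177, 0.1042]
orientation: [0.576, 0.818, 0.001, 0.0]
ft_force: [0.8, -0.5, 6.4]
grip_width: 0.0433
grasp_force: 40.0
```

Call:
servo_tool --motion '[{"dp": [0, 0, -0.015], "rotation": [0, 0, 0], "hand": 0.8}, {"dp": [0, 0, -0.03], "rotation": [0, 0, 0], "hand": 0.8}, {"dp": [0, 0, -0.035], "rotation": [0, 0, 0], "hand": 0.8}, {"dp": [0, 0, -0.03], "rotation": [0, 0, -6], "hand": 0.8}, {"dp": [0, 0, 0], "rotation": [0, 0, -9], "hand": 0.8}, {"dp": [0, 0, 0], "rotation": [0, 0, -10], "hand": 0.8}, {"dp": [0, 0, 0], "rotation": [0, 0, -10], "hand": 0.8}, {"dp": [0, 0, 0], "rotation": [0, 0, -10], "hand": 0.8}, {"dp": [0, 0, 0], "rotation": [0, 0, -9], "hand": 0.8}, {"dp": [0, 0, 0], "rotation": [0, 0, -6], "hand": 0.8}]'

```text
time_s: 6.15
position: [0.511, 0.4174, 0.2138]
orientation: [0.088, 0.996, -0.0, -0.0]
ft_force: [-0.4, 0.2, -1.4]
grip_width: 0.043
grasp_force: 41.1
```

Run:
```python
from h import *
from scipy.spatial.transform import Rotation as Ro
im,s=snap('wrist','w4');R=Ro.from_quat(s['orientation']).as_matrix();print(s['time_s'],s['position'],R.round(4),s['ft_force'],s['grip_width'])
A=lambda u,v:(245+u/5,150+v/5)
ex=np.array([.983,-.182]);ey=np.array([.182,.983]);P=np.array([.633,.290])
for n,a,z in[('knob',(358,210),.195),('knobouter',(345,212),.195),('tip l',(379,303),.218),('tip r',(415,303),.218),('tip near',(394,325),.218),('tip far',(398,283),.218)]:
  d=atz('top0',*A(*a),z)[:2]-P;print(n,(ex@d).round(4),(ey@d).round(4))
```

```text
6.15 [0.51095458 0.41739012 0.21384718] [[-9.846e-01  1.749e-01 -2.000e-04]
 [ 1.749e-01  9.846e-01 -1.000e-04]
 [ 2.000e-04 -2.000e-04 -1.000e+00]] [-0.38879676  0.23019631 -1.39281666] 0.043014128855405585
knob -0.0498 0.0218
knobouter -0.0514 0.0264
tip l -0.086 0.0081
tip r -0.0837 -0.0044
tip near -0.0928 0.0015
tip far -0.0777 0.0027
```

View pics/w4.png

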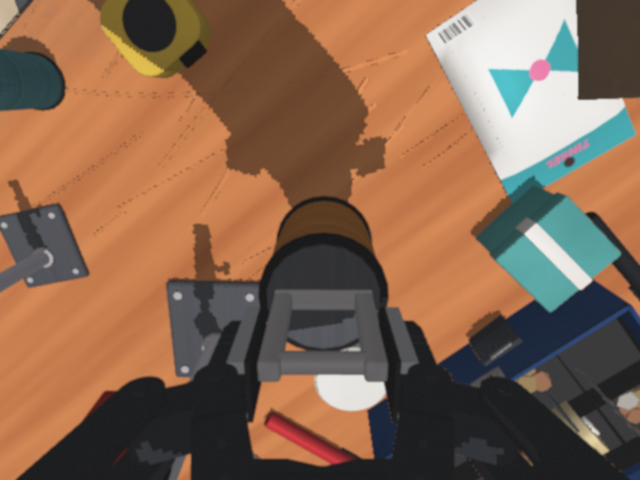

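The spool hangs straight from the grip and the hook is hidden by the left finger. I'll carry it to in front of the hook and look again.

Call:
servo_tool --motion '[{"dp": [-0.004, -0.01, 0], "rotation": [0, 0, 1], "hand": 0.8}, {"dp": [-0.004, -0.02, 0], "rotation": [0, 0, 0], "hand": 0.8}, {"dp": [-0.004, -0.02, 0], "rotation": [0, 0, 0], "hand": 0.8}, {"dp": [-0.004, -0.02, 0.003], "rotation": [0, 0, 0], "hand": 0.8}, {"dp": [-0.004, -0.02, 0.003], "rotation": [0, 0, 0], "hand": 0.8}, {"dp": [-0.003, -0.012, 0], "rotation": [0, 0, 0], "hand": 0.8}, {"dp": [0, 0, 0], "rotation": [0, 0, 0], "hand": 0.8}, {"dp": [0, 0, 0], "rotation": [0, 0, 0], "hand": 0.8}, {"dp": [0, 0, 0], "rotation": [0, 0, 0], "hand": 0.8}, {"dp": [0, 0, 0], "rotation": [0, 0, 0], "hand": 0.8}]'

```text
time_s: 7.45
position: [0.5138, 0.3135, 0.2071]
orientation: [0.098, 0.995, -0.0, -0.0]
ft_force: [0.2, -0.0, -2.2]
grip_width: 0.0432
grasp_force: 41.2
```

Run:
```python
from h import *
from scipy.spatial.transform import Rotation as Ro
im,s=snap('wrist','w5');R=Ro.from_quat(s['orientation']).as_matrix();print(s['time_s'],s['position'],R.round(4),s['ft_force'],s['grip_width'])
snap('scene','s5')
a=cv2.imread('pics/w5.png')[180:480,140:500]; b=cv2.imread('pics/s5.png')[170:330,180:370]
a=cv2.resize(a,(400*1,333));b=cv2.resize(b,(395,333),interpolation=cv2.INTER_CUBIC)
cv2.imwrite('pics/c5.png',np.hstack([a,b]))
for x in(-.004,0,.004): print(x,proj('w5',s['position']+R@[x,0,-.025]))
for X in [(-.0853,.007,.218),(-.0853,-.007,.218),(-.065,.007,.238),(-.065,-.007,.238)]:
  P=np.array([.633,.29,0]);print(proj('w5',P+X[0]*np.array([.983,-.185,0])+X[1]*np.array([.185,.983,0])+[0,0,X[2]]))
```

```text
7.45 [0.51376478 0.31348543 0.20711855] [[-9.807e-01  1.955e-01 -2.000e-04]
 [ 1.955e-01  9.807e-01 -0.000e+00]
 [ 2.000e-04 -1.000e-04 -1.000e+00]] [ 0.23553036 -0.00418303 -2.15536987] 0.04321922101423702
-0.004 [323.07431533 378.09579438]
0 [323.07745022 368.09369585]
0.004 [323.08064463 357.90169107]
[339.06414992 423.22139105]
[303.62434692 423.55131859]
[341.08135267 508.41600352]
[302.77566538 508.74673666]
```

View pics/c5.png

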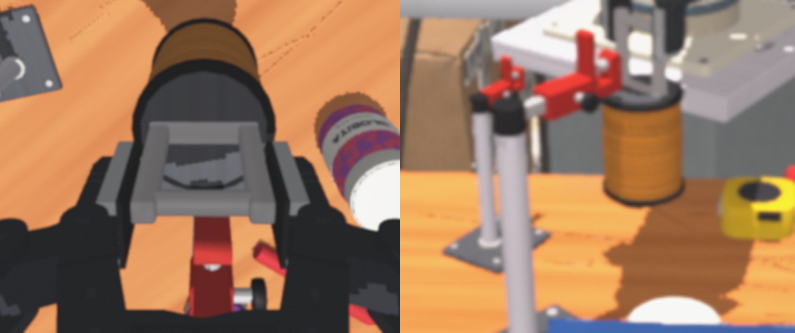

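The bar sits in front of the tip, with the hook about 3 mm toward tool +y (tip centre px 331 against loop 321). In the scene view the loop stands above the tip. I'll centre it and advance.

Call:
servo_tool --motion '[{"dp": [0, 0.0035, 0], "rotation": [0, 0, 0], "hand": 0.8}, {"dp": [-0.006, 0, 0], "rotation": [0, 0, 0], "hand": 0.8}, {"dp": [-0.006, 0, 0], "rotation": [0, 0, 0], "hand": 0.8}, {"dp": [-0.006, 0, 0], "rotation": [0, 0, 0], "hand": 0.8}, {"dp": [-0.005, 0, 0], "rotation": [0, 0, 0], "hand": 0.8}, {"dp": [-0.004, 0, 0], "rotation": [0, 0, 0], "hand": 0.8}, {"dp": [-0.003, 0, 0], "rotation": [0, 0, 0], "hand": 0.8}, {"dp": [-0.003, 0, 0], "rotation": [0, 0, 0], "hand": 0.8}, {"dp": [0, 0, 0], "rotation": [0, 0, 0], "hand": 0.8}, {"dp": [0, 0, 0], "rotation": [0, 0, 0], "hand": 0.8}]'

```text
time_s: 8.8
position: [0.5468, 0.31, 0.2073]
orientation: [0.099, 0.995, -0.0, -0.0]
ft_force: [0.3, -0.5, -1.5]
grip_width: 0.0429
grasp_force: 41.2
```

Run:
```python
from h import *
im,s=snap('wrist','w6');snap('scene','s6');print(s['position'],s['ft_force'],s['ft_torque'])
a=cv2.imread('pics/w6.png')[180:480,140:500]; b=cv2.imread('pics/s6.png')[170:250,230:325]
cv2.imwrite('pics/c6.png',np.hstack([cv2.resize(a,(400,333)),cv2.resize(b,(395,333),interpolation=cv2.INTER_CUBIC)]))
```

```text
[0.54681149 0.30997702 0.20729427] [ 0.2640798 -0.5352321 -1.4650101] [ 0.00584441  0.02946259 -0.0045539 ]
```

View pics/c6.png

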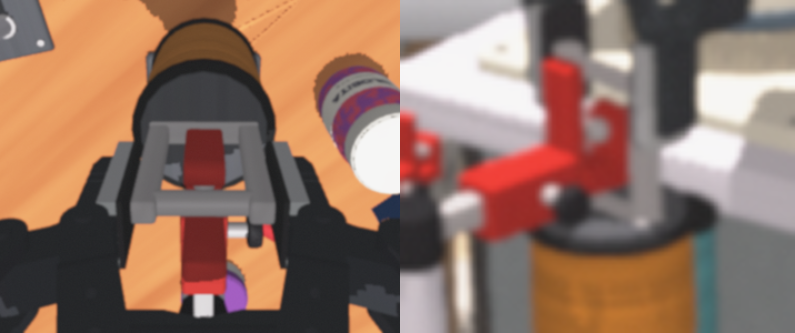

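The tip has passed through the window under the bar and the hook is centred in the loop. I'll feel for the wall now.

Call:
servo_tool --motion '[{"dp": [-0.002, 0, 0], "rotation": [0, 0, 0], "hand": 0.8}, {"dp": [-0.002, 0, 0], "rotation": [0, 0, 0], "hand": 0.8}, {"dp": [-0.0015, 0, 0], "rotation": [0, 0, 0], "hand": 0.8}, {"dp": [-0.0015, 0, 0], "rotation": [0, 0, 0], "hand": 0.8}, {"dp": [-0.001, 0, 0], "rotation": [0, 0, 0], "hand": 0.8}, {"dp": [-0.001, 0, 0], "rotation": [0, 0, 0], "hand": 0.8}, {"dp": [-0.001, 0, 0], "rotation": [0, 0, 0], "hand": 0.8}, {"dp": [-0.001, 0, 0], "rotation": [0, 0, 0], "hand": 0.8}, {"dp": [0, 0, 0], "rotation": [0, 0, 0], "hand": 0.8}, {"dp": [0, 0, 0], "rotation": [0, 0, 0], "hand": 0.8}]'

```text
time_s: 10.15
position: [0.5577, 0.3078, 0.2073]
orientation: [0.099, 0.995, -0.0, 0.0]
ft_force: [0.8, 0.2, -2.4]
grip_width: 0.0432
grasp_force: 41.2
```

Call:
servo_tool --motion '[{"dp": [-0.0008, 0, 0], "rotation": [0, 0, 0], "hand": 0.8}, {"dp": [-0.0008, 0, 0], "rotation": [0, 0, 0], "hand": 0.8}, {"dp": [-0.0008, 0, 0], "rotation": [0, 0, 0], "hand": 0.8}, {"dp": [-0.0008, 0, 0], "rotation": [0, 0, 0], "hand": 0.8}, {"dp": [-0.0008, 0, 0], "rotation": [0, 0, 0], "hand": 0.8}, {"dp": [-0.0005, 0, 0], "rotation": [0, 0, 0], "hand": 0.8}, {"dp": [-0.0005, 0, 0], "rotation": [0, 0, 0], "hand": 0.8}, {"dp": [0, 0, 0], "rotation": [0, 0, 0], "hand": 0.8}, {"dp": [0, 0, 0], "rotation": [0, 0, 0], "hand": 0.8}, {"dp": [0, 0, 0], "rotation": [0, 0, 0], "hand": 0.8}]'

```text
time_s: 11.4
position: [0.5583, 0.3077, 0.2071]
orientation: [0.098, 0.995, 0.0, -0.004]
ft_force: [-21.9, 4.2, 4.1]
grip_width: 0.0427
grasp_force: 41.8
```

Contact came at about x = 0.558, with 22 N, which is firm enough. I'm backing off just clear of the wall.

Call:
servo_tool --motion '[{"dp": [0.003, 0, 0], "rotation": [0, 0, 0], "hand": 0.8}, {"dp": [0.0025, 0, 0], "rotation": [0, 0, 0], "hand": 0.8}, {"dp": [0, 0, 0], "rotation": [0, 0, 0], "hand": 0.8}, {"dp": [0, 0, 0], "rotation": [0, 0, 0], "hand": 0.8}, {"dp": [0, 0, 0], "rotation": [0, 0, 0], "hand": 0.8}, {"dp": [0, 0, 0], "rotation": [0, 0, 0], "hand": 0.8}, {"dp": [0, 0, 0], "rotation": [0, 0, 0], "hand": 0.8}, {"dp": [0, 0, 0], "rotation": [0, 0, 0], "hand": 0.8}, {"dp": [0, 0, 0], "rotation": [0, 0, 0], "hand": 0.8}, {"dp": [0, 0, 0], "rotation": [0, 0, 0], "hand": 0.8}]'

```text
time_s: 12.65
position: [0.5572, 0.3079, 0.2073]
orientation: [0.099, 0.995, 0.0, 0.0]
ft_force: [0.0, -0.4, -1.3]
grip_width: 0.0429
grasp_force: 41.2
```

Run:
```python
from h import *
from scipy.spatial.transform import Rotation as Ro
s=r.observe();print(s['position'],s['ft_force'],Ro.from_quat(s['orientation']).as_matrix().round(4))
im,s=snap('wrist','w7');snap('scene','s7')
a=cv2.imread('pics/w7.png')[180:480,140:500]; b=cv2.imread('pics/s7.png')[170:250,230:325]
cv2.imwrite('pics/c7.png',np.hstack([cv2.resize(a,(400,333)),cv2.resize(b,(395,333),interpolation=cv2.INTER_CUBIC)]))
```

```text
[0.55719948 0.30791797 0.20729717] [ 0.00212029 -0.36382145 -1.32541253] [[-0.9806  0.1962  0.    ]
 [ 0.1962  0.9806  0.    ]
 [-0.      0.     -1.    ]]
```

View pics/c7.png

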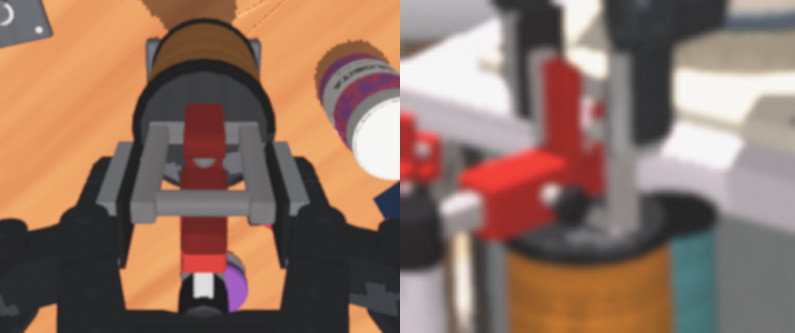

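The bar is behind the tip (ball visible at (592,125) in the scene crop) with the hook centred in the loop. Lowering.

Call:
servo_tool --motion '[{"dp": [0, 0, 0.002], "rotation": [0, 0, 0], "hand": 0.8}, {"dp": [0, 0, 0.002], "rotation": [0, 0, 0], "hand": 0.8}, {"dp": [0, 0, 0.002], "rotation": [0, 0, 0], "hand": 0.8}, {"dp": [0, 0, 0.0015], "rotation": [0, 0, 0], "hand": 0.8}, {"dp": [0, 0, 0.0015], "rotation": [0, 0, 0], "hand": 0.8}, {"dp": [0, 0, 0.0015], "rotation": [0, 0, 0], "hand": 0.8}, {"dp": [0, 0, 0.0015], "rotation": [0, 0, 0], "hand": 0.8}, {"dp": [0, 0, 0], "rotation": [0, 0, 0], "hand": 0.8}, {"dp": [0, 0, 0], "rotation": [0, 0, 0], "hand": 0.8}, {"dp": [0, 0, 0], "rotation": [0, 0, 0], "hand": 0.8}]'

```text
time_s: 14.0
position: [0.5573, 0.3079, 0.1953]
orientation: [0.099, 0.995, 0.0, 0.0]
ft_force: [0.0, 0.4, -0.7]
grip_width: 0.0433
grasp_force: 41.2
```

Bar centre is at about 0.216 with no contact. I'll go on, a millimetre at a time.

Call:
servo_tool --motion '[{"dp": [0, 0, 0.001], "rotation": [0, 0, 0], "hand": 0.8}, {"dp": [0, 0, 0.001], "rotation": [0, 0, 0], "hand": 0.8}, {"dp": [0, 0, 0.001], "rotation": [0, 0, 0], "hand": 0.8}, {"dp": [0, 0, 0.001], "rotation": [0, 0, 0], "hand": 0.8}, {"dp": [0, 0, 0.0005], "rotation": [0, 0, 0], "hand": 0.8}, {"dp": [0, 0, 0.0005], "rotation": [0, 0, 0], "hand": 0.8}, {"dp": [0, 0, 0], "rotation": [0, 0, 0], "hand": 0.8}, {"dp": [0, 0, 0], "rotation": [0, 0, 0], "hand": 0.8}, {"dp": [0, 0, 0], "rotation": [0, 0, 0], "hand": 0.8}, {"dp": [0, 0, 0], "rotation": [0, 0, 0], "hand": 0.8}]'

```text
time_s: 15.25
position: [0.5572, 0.3079, 0.1901]
orientation: [0.099, 0.995, -0.0, -0.0]
ft_force: [5.0, -0.9, -0.1]
grip_width: 0.0433
grasp_force: 41.5
```

The ball pushes at about 5 N, as expected. Pressing gently on to the floor.

Call:
servo_tool --motion '[{"dp": [0, 0, 0.0008], "rotation": [0, 0, 0], "hand": 0.8}, {"dp": [0, 0, 0.0008], "rotation": [0, 0, 0], "hand": 0.8}, {"dp": [0, 0, 0.0008], "rotation": [0, 0, 0], "hand": 0.8}, {"dp": [0, 0, 0.0008], "rotation": [0, 0, 0], "hand": 0.8}, {"dp": [0, 0, 0.0006], "rotation": [0, 0, 0], "hand": 0.8}, {"dp": [0, 0, 0.0006], "rotation": [0, 0, 0], "hand": 0.8}, {"dp": [0, 0, 0.0006], "rotation": [0, 0, 0], "hand": 0.8}, {"dp": [0, 0, 0], "rotation": [0, 0, 0], "hand": 0.8}, {"dp": [0, 0, 0], "rotation": [0, 0, 0], "hand": 0.8}, {"dp": [0, 0, 0], "rotation": [0, 0, 0], "hand": 0.8}]'

```text
time_s: 16.5
position: [0.5571, 0.3079, 0.1851]
orientation: [0.099, 0.995, -0.0, -0.0]
ft_force: [3.9, -0.4, -4.4]
grip_width: 0.043
grasp_force: 41.1
```

Past the ball: it now pulls the bar down. A last couple of millimetres.

Call:
servo_tool --motion '[{"dp": [0, 0, 0.0006], "rotation": [0, 0, 0], "hand": 0.8}, {"dp": [0, 0, 0.0006], "rotation": [0, 0, 0], "hand": 0.8}, {"dp": [0, 0, 0.0005], "rotation": [0, 0, 0], "hand": 0.8}, {"dp": [0, 0, 0.0005], "rotation": [0, 0, 0], "hand": 0.8}, {"dp": [0, 0, 0], "rotation": [0, 0, 0], "hand": 0.8}, {"dp": [0, 0, 0], "rotation": [0, 0, 0], "hand": 0.8}, {"dp": [0, 0, 0], "rotation": [0, 0, 0], "hand": 0.8}, {"dp": [0, 0, 0], "rotation": [0, 0, 0], "hand": 0.8}, {"dp": [0, 0, 0], "rotation": [0, 0, 0], "hand": 0.8}, {"dp": [0, 0, 0], "rotation": [0, 0, 0], "hand": 0.8}]'

```text
time_s: 17.75
position: [0.5572, 0.3079, 0.1831]
orientation: [0.099, 0.995, 0.0, -0.0]
ft_force: [0.9, 0.0, -1.2]
grip_width: 0.043
grasp_force: 41.2
```

Call:
servo_tool --motion '[{"dp": [0, 0, 0.0004], "rotation": [0, 0, 0], "hand": 0.8}, {"dp": [0, 0, 0.0004], "rotation": [0, 0, 0], "hand": 0.8}, {"dp": [0, 0, 0.0004], "rotation": [0, 0, 0], "hand": 0.8}, {"dp": [0, 0, 0], "rotation": [0, 0, 0], "hand": 0.8}, {"dp": [0, 0, 0], "rotation": [0, 0, 0], "hand": 0.8}, {"dp": [0, 0, 0], "rotation": [0, 0, 0], "hand": 0.8}, {"dp": [0, 0, 0], "rotation": [0, 0, 0], "hand": 0.8}, {"dp": [0, 0, 0], "rotation": [0, 0, 0], "hand": 0.8}, {"dp": [0, 0, 0], "rotation": [0, 0, 0], "hand": 0.8}, {"dp": [0, 0, 0], "rotation": [0, 0, 0], "hand": 0.8}]'

```text
time_s: 19.0
position: [0.5573, 0.3079, 0.1827]
orientation: [0.099, 0.995, 0.0, 0.001]
ft_force: [-1.3, -2.1, 6.7]
grip_width: 0.0431
grasp_force: 42.0
```

The floor is felt at 6.7 N, so the loop is home. Releasing slowly.

Call:
servo_tool --motion '[{"dp": [0, 0, -0.0008], "rotation": [0, 0, 0], "hand": 0.55}, {"dp": [0, 0, 0], "rotation": [0, 0, 0], "hand": 0.5}, {"dp": [0, 0, 0], "rotation": [0, 0, 0], "hand": 0.46}, {"dp": [0, 0, 0], "rotation": [0, 0, 0], "hand": 0.42}, {"dp": [0, 0, 0], "rotation": [0, 0, 0], "hand": 0.36}, {"dp": [0, 0, 0], "rotation": [0, 0, 0], "hand": 0.3}, {"dp": [0, 0, 0], "rotation": [0, 0, 0], "hand": 0.25}, {"dp": [0, 0, 0], "rotation": [0, 0, 0], "hand": 0.2}, {"dp": [0, 0, 0], "rotation": [0, 0, 0], "hand": 0.2}, {"dp": [0, 0, 0], "rotation": [0, 0, 0], "hand": 0.2}]'

```text
time_s: 20.25
position: [0.5572, 0.3079, 0.1827]
orientation: [0.099, 0.995, 0.0, -0.0]
ft_force: [0.5, 0.5, -0.3]
grip_width: 0.0683
grasp_force: 0.0
```

Released, no contact. Lifting straight up and backing away.

Call:
servo_tool --motion '[{"dp": [0, 0, -0.008], "rotation": [0, 0, 0], "hand": 0.2}, {"dp": [0, 0, -0.012], "rotation": [0, 0, 0], "hand": 0.2}, {"dp": [0, 0, -0.02], "rotation": [0, 0, 0], "hand": 0.2}, {"dp": [0, 0, -0.03], "rotation": [0, 0, 0], "hand": 0.2}, {"dp": [0, 0, -0.03], "rotation": [0, 0, 0], "hand": 0.2}, {"dp": [0.03, 0, 0], "rotation": [0, 0, 0], "hand": 0.2}, {"dp": [0.03, 0, 0], "rotation": [0, 0, 0], "hand": 0.2}, {"dp": [0, 0, 0], "rotation": [0, 0, 0], "hand": 0.2}, {"dp": [0, 0, 0], "rotation": [0, 0, 0], "hand": 0.2}, {"dp": [0, 0, 0], "rotation": [0, 0, 0], "hand": 0.2}]'

```text
time_s: 21.5
position: [0.4992, 0.3195, 0.2826]
orientation: [0.099, 0.995, -0.0, 0.0]
ft_force: [0.5, -0.0, 0.0]
grip_width: 0.0679
grasp_force: 0.0
```

Run:
```python
from h import *
im,s=snap('wrist','w8');snap('scene','s8');print(s['position'],s['ft_force'])
a=cv2.imread('pics/w8.png')[150:480,120:516]; b=cv2.imread('pics/s8.png')[170:337,200:398]
cv2.imwrite('pics/c8.png',np.hstack([cv2.resize(a,(400,333)),cv2.resize(b,(395,333),interpolation=cv2.INTER_CUBIC)]))
```

```text
[0.49916242 0.31948214 0.28258288] [ 0.49219571 -0.04407888  0.04776418]
```

View pics/c8.png

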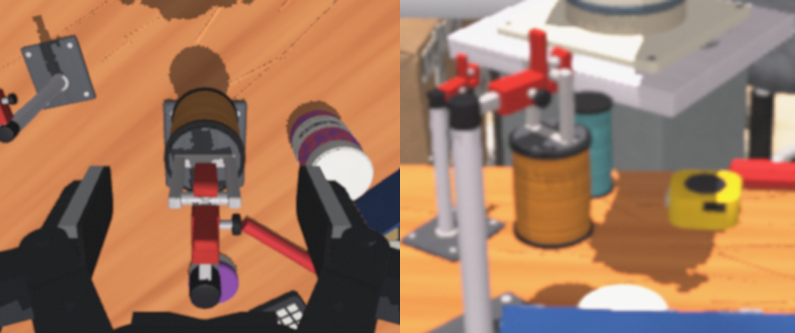

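The spool hangs upright, its bar down in the throat behind the tip. The hand is clear and the bystanders haven't moved. Handing in.

```bash
python3 -c "
from plant import r
print(r.finish_job())"
```

```text
the job is handed in; nothing more can be done
None
```

The gold spool is hanging upright on the red hook, pressed past the ball to the throat floor. The peak contact reading was about 22 N, the bystanders were not moved, and the job was handed in at about 22 s with no verdict shown.

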